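# Knock a jammed standoff out of its magazine tube and load the fixture

## Robot

A 7-joint arm with a two-finger parallel gripper is mounted at the origin on the work surface. World frame = base frame: x ahead of the robot, y to its left, z up, the work surface at z = 0. Lengths are in m, angles in rad, forces in N, time in s.
With the tool pointing down it reaches from about 0.425 to 0.875 m from the base axis. Payload 4.7 kg.
Tool frame: the origin (TCP) lies on the mounting face of the last link; the fingertips stand r.tcp_to_tips ahead of it and the grasp point (between the pads) lies 155 mm ahead of it (r.tcp_to_tips is the distance from the TCP to the fingertips, in m); z points along the fingers, y is the line along which they close (so a half turn about z gives the same grasp; the last joint's range is limited). The gripper opens to 85 mm and grips with 20 to 120 N. Pads are 22 mm wide; open, the fingers measure 114 mm over their backs; the gripper's body (76 mm by 85 mm) begins 54 mm behind the grasp point. The pads swing forward as they close: fully open they stand 13 mm farther back than shut.
Start: joints at [1.312, 0.321, -0.07, 1.45, 0.023, 1.371, -0.057], TCP at [0.175, -0.626, 0.405] pointing down, gripper open.
Joint ranges: [-2.86, 2.86], [-0.3, 2.09], [-1.38, 1.24], [0.06, 2.45], [-1.56, 4.7], [0.09, 2.05], [-2.69, 2.69]. Speed limits (rad/s): [2.57, 2.57, 3.14, 3.14, 3.14, 3.14, 3.14].

## Interface

Orientations are given as [roll, pitch, yaw] about the fixed x, y, z axes, in that order (R = Rz(yaw) Ry(pitch) Rx(roll)).
In Python, from workcell import r gives the robot as it stands. The module is installed in compiled form; this text tells all that it offers.
- The arm moves only by the tool servo_tool, never from a script. Its arguments are lists of equal length, an entry for each row: "turn": the turn, a rotation vector about the tool's x, y, z as a fraction of full scale, a list of three; "delta_pos": the shift along the tool's x, y, z as a fraction of full scale, a list of three; "jaw": the opening, from 0 (shut) to 1 (fully open). In form: {"turn": [[rx, ry, rz], ...], "delta_pos": [[tx, ty, tz], ...], "jaw": [jaw, ...]}. A call has 1 to 12 rows; each row is the pose to reach, as a shift and turn from the pose commanded when the call began, along the tool's axes at that moment; what a row does not reach only later rows make up. Full scale, the value 1, is 0.4 m for a shift and pi/4 rad for a turn. A row lasts 1/8 s, in which the tool goes at most 62.5 mm and 10.7 degrees, less where a joint would pass 70% of its speed; a pose out of reach is approached as far as the arm can. A call with a number of a shift or a turn outside -1 to 1 is refused whole. A call with a gripper value outside its range is refused whole. The fingers move at their own pace and stop on an object; "force" is the grip in N (left out, the last holds). Time passes only in rows, so rows that repeat a pose let the fingers close. It gives the time, the measured TCP pose, the force, the opening and the grip force at its end, in the units of the state.
- r.state(): the state, without advancing time (a new reading comes with each control period).
- r.capture(name): name is "scene" or "top"; returns a dict with "pixels" (400x640x3 uint8, red, green, blue), "depth" (400x640 float32, m along the optical axis (not along the pixel's ray), 0 where there is no reading), "K" (3x3 intrinsics, pixels), "world_from_camera" (4x4, takes a point from camera to world coordinates). Camera axes: x right, y down, z forward; pixel columns grow to the right and rows downward; lengths in m; the calibration is good to about 2 mm. A picture is of the moment at which its call begins.
- r.close_job(): hands the job in; it is judged then, once.
The state is a dict: "time": time; "joint_positions": joint angles; "qd": joint speeds; "joint_torque": joint torques, N m; "tcp_pos": TCP position; "tcp_rot": TCP orientation; "contact_force": force on the tool from outside, world axes, zero at the start; "moment": the same for the moment, N m; "width": finger opening in m; "finger_force": force on a finger pad.
Only numpy, scipy, OpenCV 4.12 (cv2) and the standard library are available. Lean on these libraries where they do the work, as an engineer would, in place of code of your own. Each camera call takes 0.05 s, during which the arm holds its last target. There are 200 camera calls.

## Task

A standoff is jammed in the neck of the clear magazine tube. Pick up the tube, tip it mouth down over the steel tray and tap its rim on the tray's tall edge until the standoff comes free and drops into the tray, then lay the tube back on its rubber mat. Then take the standoff and lay it flat, fully home, in the one empty nest of the black fixture, leaving everything else where it is.

Things in the scene. Friction and masses are not known exactly. Their poses are not given: they have to be found in the camera images.
- tube: Clear square magazine tube, 150 mm long, 32 x 32 mm outside (36 mm over the black rubber grip bands, 50 mm long, on its two sides at mid length), bore 24 x 24 mm, grey flange 54 x 54 x 8 mm at each end; 140 g. -x end open: its flange is the rim, 15 mm wide round the bore; +x end closed. Origin on the axis at mid length, +x from mouth to closed end. Starts lying level, z up, axis 31 mm above the table, mouth roughly to the robot.
- tube_catch (a point): Rubber catch in the tube's upper (+z) wall at mid length, pressing on the jammed part's tail. The part stays when the tube is only tipped; each brisk tap of the rim along the tube's axis (0.2 to 0.4 m/s) moves it some mm towards the mouth; after about 10 mm it is free and slides out by itself with the mouth 30 degrees or more below level.
- tube_mouth (a point): Centre of the tube's open mouth, 75 mm from the tube's origin along its -x.
- standoff: The jammed part: a plain aluminium square bar 70 x 20 x 20 mm, 70 g, smooth (friction about 0.22), ends alike. Origin at its centre, +x along its length. At the start it sits in the tube's bore, its centre 28 mm from the tube's origin towards the mouth and its nose 12 mm inside the rim.
- tray: Fixed sheet-steel tray 170 x 150 mm (x by y). Origin under its centre, on the table. Floor 4 mm thick; on its +x side a tall upright edge 150 mm wide, 3 mm thick, its top 70 mm above the table; the other three sides are low lips, top 14 mm above the table.
- tray_edge (a point): Middle of the tall edge's top, on its outer (+x of the tray) corner, 70 mm above the table. The tube comes from beyond the edge (+x of the tray), mouth towards the robot, and its rim face, below the bore, strikes this corner; the part then falls into the tray on the robot's side.
- rest: Fixed black rubber mat 220 x 120 x 4 mm on which the tube lies. Origin under its centre; long side along x.
- fixture: Fixed black base plate 270 x 110 x 10 mm carrying three white nests side by side, 80 mm apart along its x. Origin under its centre.
- nest_c: The empty white nest, any one of the three places. Origin under its centre, on the base plate (10 mm above the table). Pocket 26 mm (x) by 80 mm (y), its floor 14 mm above the nest's origin, its walls 10 mm high round the two ends only; over the middle 56 mm of its length it is a rib 16 mm wide, leaving room for fingers on both sides. A standoff lies in it with its length along the nest's y, its centre 24 mm above the nest's origin.
- nest_a: White nest, same as the empty one, already holding a standoff.
- nest_b: White nest, same as the empty one, already holding a standoff.
- filled_a: Standoff (70 x 20 x 20 mm) already lying in a nest; leave it.
- filled_b: Standoff (70 x 20 x 20 mm) already lying in a nest; leave it.
- mouse: Computer mouse 105 x 60 x 26 mm, bystander. Origin under its centre.
- dish: Round aluminium screw dish, 120 mm across, 22 mm high, bystander. Origin under its centre.
- driver: Orange electric screwdriver lying on its side, about 230 mm long, 40 mm wide, bystander. Origin under its handle's centre.
- tape: Roll of brown tape 90 mm across, 22 mm high, bystander. Origin under its centre.
- gauge: Steel gauge block 60 x 30 x 30 mm, bystander. Origin under its centre.

How it is judged:
By the outcome, as a careful person would: the job done as asked, in the order asked, and still so for the second after the job is handed in, with the robot touching nothing.
It also fails if it takes over 51 s, if anything falls off the work surface, if the arm or the gripper's body presses on something with over 40 N, if the wrist force passes 120 N, or if a joint passes its speed limit or range.

## Working session

There is one attempt and no reset: what is moved stays moved. The work goes in short steps, Python scripts to look and compute and a tool call to move; the robot and the scene stay as the last step left them, time stands still between calls to the robot, and variables do not carry over. Pictures are saved under pics/ and viewed, at most 11 in all, crops included, and the job is handed in when it is done.

Besides the shell and the picture viewer there is one more tool, called after "Request:" as name(argument=value, ...) on one line, values as JSON. servo_tool: Moves the arm, as the interface text tells. Its arguments: {"type":"object","properties":{"turn":{"type":"array"},"delta_pos":{"type":"array"},"jaw":{"type":"array"},"force":{"type":"number"}},"required":["turn","delta_pos","jaw"]}

```bash
mkdir -p pics; cat > h.py <<'E'
import numpy as np, cv2
from workcell import r
from scipy.spatial.transform import Rotation as R
def shot(n,f=None):
    c=r.capture(n)
    if f: cv2.imwrite('pics/'+f,c['pixels'][:,:,::-1])
    return c
def pts(c):
    v,u=np.mgrid[0:400,0:640]; d=c['depth'];K=c['K']
    P=np.stack([(u-K[0,2])/K[0,0]*d,(v-K[1,2])/K[1,1]*d,d],-1)
    T=c['world_from_camera']; return P@T[:3,:3].T+T[:3,3]
def move(goalp,goalR):
    "fractions from the current pose to a goal pose"
    s=r.state(); R0=R.from_euler('xyz',s['tcp_rot'])
    t=R0.inv().apply(np.array(goalp)-s['tcp_pos'])/0.4
    w=(R0.inv()*goalR).as_rotvec()/(np.pi/4)
    return t.round(4),w.round(4)
E
python3 - <<'E'
from h import *
for n in('scene','top'):
    c=shot(n,n+'0.png'); np.savez(n+'0.npz',**c); print(c['K'],c['world_from_camera'].round(3))
print(r.state(),r.tcp_to_tips)
E
```

```text
[[519.86542937   0.         317.61543769]
 [  0.         519.86542937 200.9097896 ]
 [  0.           0.           1.        ]] [[ 0.627  0.583 -0.516  1.108]
 [ 0.779 -0.468  0.418 -0.463]
 [ 0.003 -0.665 -0.747  0.902]
 [ 0.     0.     0.     1.   ]]
[[432.51633882   0.         324.2157902 ]
 [  0.         432.51633882 198.91124341]
 [  0.           0.           1.        ]] [[ 0.007 -0.991  0.134  0.395]
 [-1.    -0.008 -0.007 -0.003]
 [ 0.008 -0.134 -0.991  1.221]
 [ 0.     0.     0.     1.   ]]
{'time': 0.1, 'joint_positions': array([ 1.31209155,  0.32175166, -0.0700551 ,  1.45156174,  0.02258767,
        1.37080538, -0.05693678]), 'qd': array([-0.00057856, -0.00136622,  0.00085096, -0.00245979, -0.00012752,
        0.00059537,  0.00045896]), 'joint_torque': array([-8.27599324e-04, -4.94879508e+01, -3.84145947e-01, -3.15211594e+01,
        1.31602341e-02,  7.44887773e-03, -6.00653181e-06]), 'tcp_pos': array([ 0.17503719, -0.62579581,  0.40372618]), 'tcp_rot': array([-3.13985508e+00,  9.14359550e-05,  2.72765555e-01]), 'contact_force': array([-0.58050917,  0.27311465,  0.2713269 ]), 'moment': array([-0.02211365, -0.01158098, -0.02828442]), 'finger_force': 0.0, 'width': 0.08565332196647862} 0.1734
```

View pics/scene0.png

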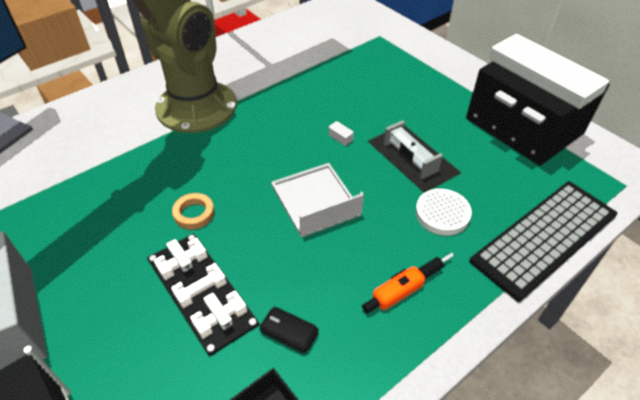

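View pics/top0.png

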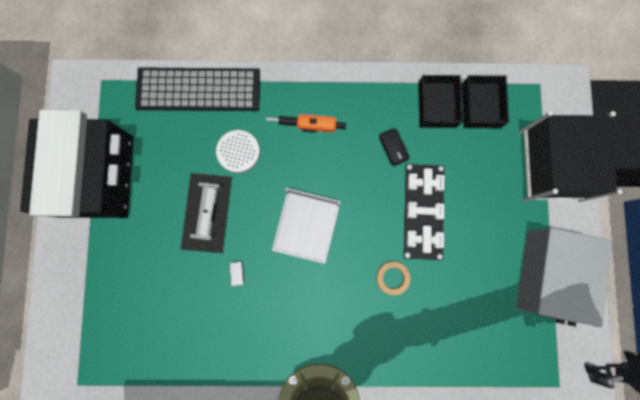

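The top view shows the tube on its mat at (206,212) with the mouth down towards the robot, the tray at (307,226) with its tall edge at the top, near (313,192), and the fixture at (425,212) with the middle nest empty.

```bash
cat > m.py <<'E'
from h import *
c=dict(np.load('top0.npz')); P=pts(c); img=c['pixels']; hsv=cv2.cvtColor(img,cv2.COLOR_RGB2HSV)
def plane(uv,z):
    K,T=c['K'],c['world_from_camera']; uv=np.atleast_2d(uv)
    d=np.c_[(uv-[K[0,2],K[1,2]])/[K[0,0],K[1,1]],np.ones(len(uv))]@T[:3,:3].T
    return (T[:3,3]+d*((z-T[2,3])/d[:,2:]))[:,:2]
def rect(mask,box,z,name):
    x0,y0,x1,y1=box; m=np.zeros((400,640),np.uint8); m[y0:y1,x0:x1]=mask[y0:y1,x0:x1]
    cs=max(cv2.findContours(m,cv2.RETR_EXTERNAL,cv2.CHAIN_APPROX_NONE)[0],key=cv2.contourArea)
    w=plane(cs[:,0,:].astype(float),z).astype(np.float32)
    rc=cv2.minAreaRect(w*1000); print(name,rc); return rc
green=(hsv[...,0]>60)&(hsv[...,0]<95)&(hsv[...,1]>120)
ng=(~green).astype(np.uint8)
rect(ng,(170,160,243,262),.004,'mat')
rect(ng,(265,195,350,270),.009,'tray(no tall)')
rect(ng,(398,155,452,265),.010,'fixture')
white=((hsv[...,2]>120)&(hsv[...,1]<60)).astype(np.uint8)
rect(white,(185,165,232,252),.04,'tube')
for z0,z1,box,n in((.05,.09,(265,170,350,275),'edge'),(.045,.07,(185,165,232,252),'flanges'),(.035,.06,(398,155,452,265),'nesttops')):
    x0,y0,x1,y1=box; Q=P[y0:y1,x0:x1].reshape(-1,3); q=Q[(Q[:,2]>z0)&(Q[:,2]<z1)]
    print(n,len(q),np.percentile(q[:,2],[5,50,95]).round(4),cv2.minAreaRect((q[:,:2]*1000).astype(np.float32)) if len(q)>3 else '')
k=[]
print('table z',np.median(P[300:350,450:500,2]), 'traj tray floor',np.median(P[220:235,295:315,2]))
def crop(b,s):
    x0,y0,x1,y1=b; return cv2.resize(img[y0:y1,x0:x1,::-1],(400,580),interpolation=cv2.INTER_CUBIC)
cv2.imwrite('pics/crops.png',np.hstack([crop((176,165,244,263),6),crop((395,160,460,258),6)]))
E
python3 m.py
```

```text
mat ((519.0011596679688, 321.33172607421875), (119.12008666992188, 218.7010955810547), 85.37469482421875)
tray(no tall) ((483.84356689453125, 38.93060302734375), (161.5199737548828, 190.08560180664062), 76.31018829345703)
fixture ((526.5079345703125, -295.0762939453125), (115.40345764160156, 272.4466857910156), 87.31646728515625)
tube ((519.9033813476562, 316.487548828125), (53.27409362792969, 153.75503540039062), 83.65165710449219)
edge 125 [0.052  0.0676 0.0733] ((560.2051391601562, 19.577651977539062), (149.21592712402344, 8.422082901000977), 76.41126251220703)
flanges 641 [0.0454 0.0483 0.0592] ((519.5489501953125, 311.4934387207031), (54.73212814331055, 149.858154296875), 83.51171112060547)
nesttops 541 [0.0354 0.0427 0.0474] ((528.763916015625, -292.8194274902344), (94.23602294921875, 229.46697998046875), 88.2498550415039)
table z 0.0012902294588376106 traj tray floor 0.004279699120623093
```

View pics/crops.png

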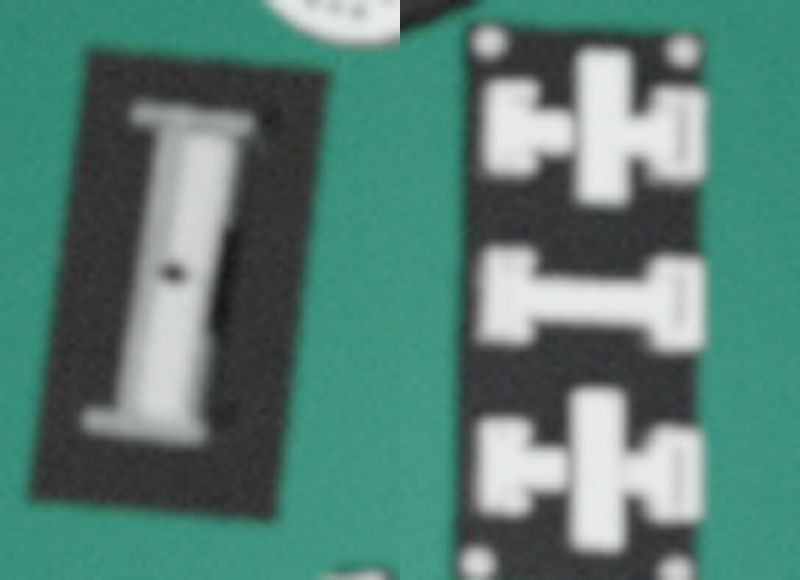

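The crop shows the tube with its dark catch at about crop (175,272). The middle nest is empty. The bars in the outer nests appear to lie across, along world x. I'll take a few more points from the same images and then start moving.

```bash
cat > m2.py <<'E'
import contextlib,io
with contextlib.redirect_stdout(io.StringIO()): from m import *
cp=lambda a,b,x0,y0,w,h:np.array([[x0+(a+.5)/400*w-.5,y0+(b+.5)/580*h-.5]])
T=lambda a,b:cp(a,b,176,165,68,98); F=lambda a,b:cp(a,b,395,160,65,98)
print('catch',plane(T(175,272),.047))
print('far flange L,R',plane(T(132,108),.058),plane(T(255,122),.058),'near',plane(T(82,415),.058),plane(T(206,430),.058))
print('nest c corners z.034',[plane(F(*p),.034) for p in((482,)*0 or (82,247),(305,257),(75,345),(303,352))])
# edge top from depth-high points
Q=P[170:275,265:350].reshape(-1,3); q=Q[(Q[:,2]>.064)&(Q[:,2]<.08)]
print('edge',len(q),q[:,2].mean(),cv2.minAreaRect((q[:,:2]*1000).astype(np.float32)))
b=img[170:210,270:350,::-1]
for n,(a,bb) in dict(barA=(205,125),ribA=(155,130),ribC=(200,300),blockC=(110,260),barB=(195,470)).items():
    u,v=F(a,bb)[0].round().astype(int); print(n,P[v,u].round(3))
# scene camera: edge top height check
s=dict(np.load('scene0.npz')); S=pts(s); 
for n,m in dict(edge=(S[...,2]>.062)&(S[...,2]<.08)&(abs(S[...,0]-.56)<.04)&(abs(S[...,1]-.02)<.1), bars=(S[...,2]>.040)&(S[...,2]<.05)&(abs(S[...,0]-.53)<.13)&(abs(S[...,1]+.295)<.05)).items():
    q=S[m]; print(n,len(q),cv2.minAreaRect((q[:,:2]*1000).astype(np.float32)))
x=s['pixels'][225:355,145:265,::-1]; y=img[160:262,260:355,::-1]
cv2.imwrite('pics/c2.png',np.hstack([cv2.resize(x,(400,433),interpolation=2),cv2.resize(y,(400,433),interpolation=2)]))
E
python3 m2.py
```

```text
catch [[0.51923703 0.31207506]]
far flange L,R [[0.59368305 0.33230584]] [[0.58765268 0.27527406]] near [[0.45272585 0.34847643]] [[0.44639382 0.29188887]]
nest c corners z.034 [array([[ 0.5508735 , -0.24349099]]), array([[ 0.54698652, -0.34401286]]), array([[ 0.50480056, -0.23948642]]), array([[ 0.50234662, -0.34177399]])]
edge 81 0.06968407478313685 ((560.5621337890625, 19.39244842529297), (149.04669189453125, 8.02127456665039), 76.73143005371094)
barA [ 0.606 -0.298  0.046]
ribA [ 0.608 -0.281  0.021]
ribC [ 0.528 -0.298  0.024]
blockC [ 0.543 -0.254  0.037]
barB [ 0.446 -0.287  0.05 ]
edge 225 ((558.6441650390625, 19.287879943847656), (150.52239990234375, 12.514877319335938), 75.52831268310547)
bars 650 ((526.0759887695312, -293.9263916015625), (20.78278350830078, 232.57366943359375), 87.68963623046875)
```

View pics/c2.png

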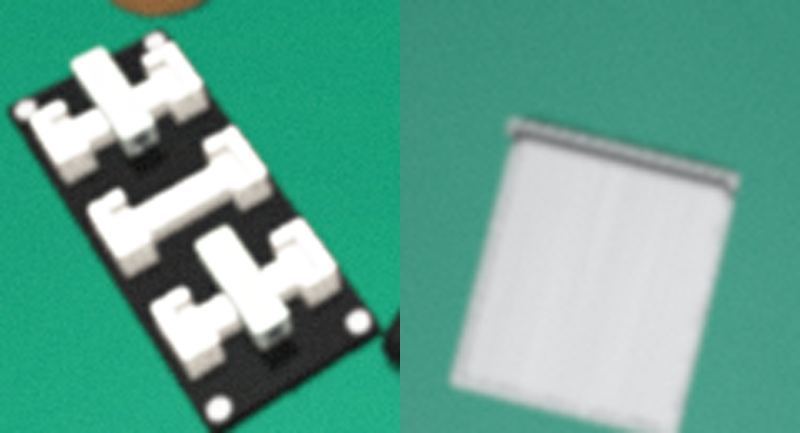

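The crop shows the two stored bars lying across the ribs of the outer nests. The empty middle nest's pocket runs along world y. Its centre is about (0.526,-0.292), and the tube's is about (0.520,0.312).

```bash
python3 - <<'E'
from h import *
print(move([.50,-.12,.40],R.from_euler('xyz',[np.pi,0,np.pi-.115])))
print(move([.50,-.12,.40],R.from_euler('xyz',[np.pi,0,1.6])))
E
```

```text
(array([ 1.123 , -0.9989,  0.0109]), array([-8.0000e-04, -3.0000e-03, -3.5063e+00]))
(array([ 1.123 , -0.9989,  0.0109]), array([-2.0000e-03, -1.4000e-03, -1.6899e+00]))
```

Request:
servo_tool(turn=[[0,0,-1],[0,0,-1],[0,0,-1],[0,0,-1],[0,0,-1],[0,0,-1],[0,0,-1],[0,0,-1],[0,0,-1],[0,0,-1]], delta_pos=[[1,-0.8,0],[1,-0.8,0],[1,-0.8,0],[1,-0.8,0],[1,-0.8,0],[1,-0.8,0],[1,-0.8,0],[1,-0.8,0],[1,-0.8,0],[1,-0.8,0]], jaw=[1,1,1,1,1,1,1,1,1,1])

```text
time: 1.35
tcp_pos: [0.4742, -0.2096, 0.4044]
tcp_rot: [-3.141, 0.001, 1.06]
contact_force: [0.3, 0.2, -0.5]
width: 0.0853
finger_force: 0.0
```

```bash
python3 - <<'E'
from h import *
s=r.state();print(s['time'],s['tcp_pos'],s['tcp_rot'],s['joint_positions'])
print(move([.520,.312,.30],R.from_euler('xyz',[np.pi,0,np.pi-.115])))
E
```

```text
1.35 [ 0.47419491 -0.20963949  0.40436338] [-3.14090087e+00  5.28185243e-04  1.06006666e+00] [ 0.87685045  0.06846271 -0.53175067  1.75789896  0.03618393  1.32558427
 -0.17342018]
(array([ 1.1938, -0.5374,  0.2606]), array([-1.2000e-03, -4.0000e-04, -2.5039e+00]))
```

Request:
servo_tool(turn=[[0,0,-1],[0,0,-1],[0,0,-1],[0,0,-1],[0,0,-1],[0,0,-1],[0,0,-1],[0,0,-1],[0,0,-1]], delta_pos=[[1,-0.45,0.1],[1,-0.45,0.1],[1,-0.45,0.1],[1,-0.45,0.1],[1,-0.45,0.1],[1,-0.45,0.1],[1,-0.45,0.1],[1,-0.45,0.1],[1,-0.45,0.1]], jaw=[1,1,1,1,1,1,1,1,1])

```text
time: 2.48
tcp_pos: [0.5142, 0.2247, 0.3639]
tcp_rot: [-3.14, 0.001, 1.841]
contact_force: [0.2, 0.1, 0.2]
width: 0.0854
finger_force: 0.0
```

```bash
python3 - <<'E'
from h import *
s=r.state();print(s['time'],s['tcp_pos'],s['tcp_rot'],s['joint_positions'])
print(move([.520,.312,.30],R.from_euler('xyz',[np.pi,0,np.pi-.115])))
E
```

```text
2.475 [0.51422362 0.22468071 0.36389178] [-3.14000839e+00  1.31149882e-03  1.84126670e+00] [ 0.33248976  0.2667616  -0.91455405  1.70523533  0.22061213  1.27989055
 -0.3587503 ]
(array([0.2067, 0.0725, 0.1593]), array([-2.8000e-03,  3.0000e-04, -1.5092e+00]))
```

Request:
servo_tool(turn=[[0,0,-0.75],[0,0,-0.75],[0,0,-0.75],[0,0,-0.75]], delta_pos=[[0.207,0.0725,0.1],[0.207,0.0725,0.1],[0.207,0.0725,0.1],[0.207,0.0725,0.1]], jaw=[1,1,1,1])

```text
time: 2.98
tcp_pos: [0.5205, 0.3115, 0.324]
tcp_rot: [-3.14, 0.001, 2.428]
contact_force: [-0.3, 0.2, 0.4]
width: 0.0858
finger_force: 0.0
```

Request:
servo_tool(turn=[[0,0,-0.76],[0,0,-0.76],[0,0,-0.76],[0,0,-0.76]], delta_pos=[[0,0,0],[0,0,0],[0,0,0],[0,0,0]], jaw=[1,1,1,1])

```text
time: 3.48
tcp_pos: [0.5203, 0.312, 0.3246]
tcp_rot: [-3.14, 0.001, 3.023]
contact_force: [0.1, 0.4, -0.4]
width: 0.0852
finger_force: 0.0
```

```bash
python3 - <<'E'
from h import *
s=r.state();print(s['time'],s['tcp_pos'],s['tcp_rot'],s['joint_positions'])
c=shot('scene','s1.png')
print(move([.520,.312,.186],R.from_euler('xyz',[np.pi,0,np.pi-.115])))
E
```

```text
3.475 [0.52027399 0.31201252 0.32461322] [-3.14010700e+00  8.01864807e-04  3.02339499e+00] [ 0.27215098  0.51854458 -1.12065186  1.63712263  0.48380244  1.2954568
  0.51943941]
(array([ 3.000e-04, -5.000e-04,  3.466e-01]), array([-0.0017,  0.0008, -0.003 ]))
```

View pics/s1.png

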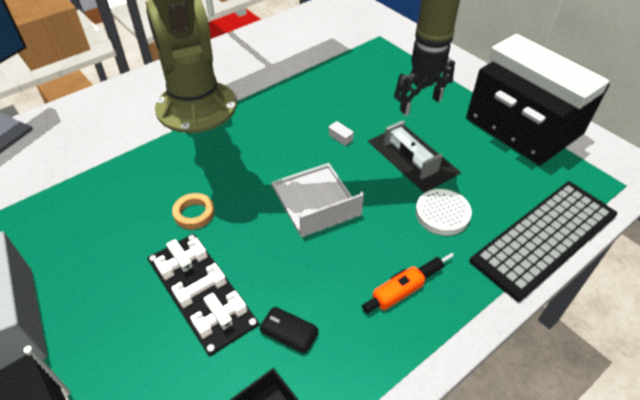

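The gripper is above the tube at about (425,90), with the fingers straddling it. Next I descend and grip.

Request:
servo_tool(turn=[[0,0,0],[0,0,0],[0,0,0],[0,0,0],[0,0,0],[0,0,0],[0,0,0],[0,0,0],[0,0,0]], delta_pos=[[0,0,0.15],[0,0,0.28],[0,0,0.346],[0,0,0.346],[0,0,0.346],[0,0,0.346],[0,0,0.346],[0,0,0.346],[0,0,0.346]], jaw=[1,1,1,1,0.3,0.2,0.1,0,0], force=90)

```text
time: 4.65
tcp_pos: [0.5197, 0.3148, 0.1879]
tcp_rot: [3.141, 0.002, 3.029]
contact_force: [-0.0, 0.4, 5.9]
width: 0.0351
finger_force: 90.8
```

```bash
cat >> h.py <<'E'
def tap(th,back,E=(.562,.019,.070),phi=np.radians(-13.5),below=.0195):
    Rt=R.from_euler('z',phi)*R.from_euler('y',-np.radians(th)); X,Z=Rt.apply([1,0,0]),Rt.apply([0,0,1])
    C=np.array(E)+below*Z+(.075+back)*X
    return C+.157*Z, Rt*R.from_euler('z',np.pi)*R.from_euler('x',np.pi)
E
python3 - <<'E'
from h import *
for th,b in ((0,.04),(40,.04)):
    p,q=tap(th,b); print(p,move(p,q))
E
```

```text
[ 0.67382254 -0.00784622  0.2465    ] (array([-0.4738, -0.7581, -0.146 ]), array([0.0014, 0.003 , 0.1567]))
[0.53734371 0.02491945 0.27912742] (array([-0.1258, -0.7149, -0.2284]), array([ 0.056 , -0.8848,  0.1497]))
```

Request:
servo_tool(turn=[[0,0,0],[0,0,0],[0,-0.1,0.03],[0.01,-0.25,0.05],[0.02,-0.4,0.08],[0.03,-0.55,0.1],[0.04,-0.7,0.12],[0.056,-0.885,0.15],[0.056,-0.885,0.15],[0.056,-0.885,0.15]], delta_pos=[[0,0,-0.12],[0,0,-0.25],[-0.02,-0.12,-0.35],[-0.04,-0.25,-0.38],[-0.06,-0.37,-0.38],[-0.09,-0.5,-0.38],[-0.11,-0.62,-0.38],[-0.126,-0.715,-0.38],[-0.126,-0.715,-0.38],[-0.126,-0.715,-0.38]], jaw=[0,0,0,0,0,0,0,0,0,0])

```text
time: 5.9
tcp_pos: [0.5367, 0.0251, 0.338]
tcp_rot: [-3.139, 0.695, 2.908]
contact_force: [-0.1, 0.4, -2.7]
width: 0.0351
finger_force: 91.0
```

```bash
python3 - <<'E'
from h import *
s=r.state();print(s['time'],s['tcp_pos'],s['tcp_rot'],s['joint_positions'],s['contact_force'])
c=shot('scene'); c2=shot('top')
x=c['pixels'][100:300,230:470,::-1]; y=c2['pixels'][110:310,200:440,::-1]
cv2.imwrite('pics/t1.png',np.vstack([cv2.resize(v,(360,300)) for v in (x,y)]))
for b in(.04,.0): p,q=tap(40,b); print(p,move(p,q))
E
```

```text
5.9 [0.53673056 0.02513554 0.33801169] [-3.13912256  0.69492062  2.90812379] [ 1.05059072 -0.09504343 -1.17036081  2.0855749   0.35259781  0.46505667
  0.9237314 ] [-0.11307012  0.37642111 -2.66243545]
[0.53734371 0.02491945 0.27912742] (array([ 0.0941, -0.003 ,  0.1143]), array([ 0.0018, -0.0035,  0.0034]))
[0.50754857 0.03207263 0.25341591] (array([ 0.1941, -0.0027,  0.1146]), array([ 0.0018, -0.0035,  0.0034]))
```

View pics/t1.png

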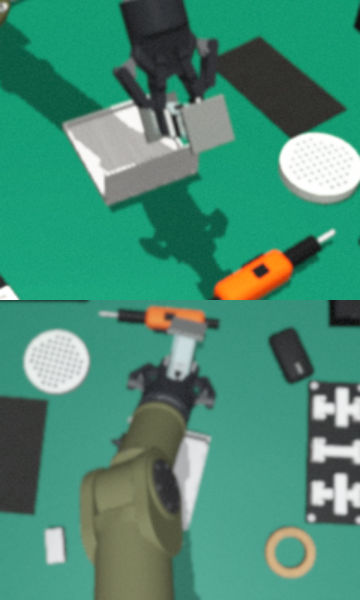

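The scene view shows the tube tipped mouth-down above the tray's tall edge. I'll go to the tap start pose, then do a first tap to find contact.

Request:
servo_tool(turn=[[0,0,0],[0,0,0],[0,0,0]], delta_pos=[[0.05,0,0.06],[0.094,-0.003,0.114],[0.094,-0.003,0.114]], jaw=[0,0,0])

```text
time: 6.38
tcp_pos: [0.5366, 0.0242, 0.2772]
tcp_rot: [3.139, 0.691, 2.908]
contact_force: [-0.4, 0.4, -3.1]
width: 0.0346
finger_force: 91.2
```

Request:
servo_tool(turn=[[0,0,0],[0,0,0]], delta_pos=[[0.09,0,0],[0.1,0,0]], jaw=[0,0])

```text
time: 6.62
tcp_pos: [0.508, 0.0318, 0.2549]
tcp_rot: [-3.14, 0.699, 2.91]
contact_force: [3.0, -0.3, -0.1]
width: 0.0347
finger_force: 91.3
```

```bash
python3 - <<'E'
from h import *
s=r.state();print(s['time'],s['tcp_pos'],s['joint_positions'],s['contact_force'],tap(40,0)[0])
print(move(*tap(40,0)))
E
```

```text
6.625 [0.50803478 0.03175484 0.25493437] [ 1.06593215  0.05829281 -1.27710174  2.22448153  0.95421909  0.40150203
  0.34389477] [ 2.99787616 -0.26990429 -0.09762914] [0.50754857 0.03207263 0.25341591]
(array([0.0035, 0.0005, 0.002 ]), array([0.0015, 0.0007, 0.0041]))
```

Request:
servo_tool(turn=[[0,0,0],[0,0,0],[0,0,0],[0,0,0],[0,0,0],[0,0,0]], delta_pos=[[-0.09,0,0],[-0.09,0,0],[0.015,0,0],[-0.09,0,0],[-0.09,0,0],[0.015,0,0]], jaw=[0,0,0,0,0,0])

```text
time: 7.38
tcp_pos: [0.5051, 0.0319, 0.252]
tcp_rot: [3.137, 0.701, 2.903]
contact_force: [-4.3, -0.6, -0.3]
width: 0.0345
finger_force: 92.8
```

```bash
python3 - <<'E'
from h import *
s=r.state();print(s['time'],s['tcp_pos'],s['joint_positions'],s['contact_force'],s['width'])
c=shot('scene');c2=shot('top')
x=c['pixels'][130:250,250:400,::-1]; y=c2['pixels'][170:290,240:390,::-1]
cv2.imwrite('pics/t2.png',np.vstack([cv2.resize(v,(375,300),interpolation=2) for v in (x,y)]))
print(move(*tap(40,0)))
E
```

```text
7.375 [0.50507848 0.03192209 0.2520405 ] [ 1.05477549  0.05163294 -1.26521936  2.23397233  0.96282648  0.39136922
  0.32416781] [-4.31267046 -0.64801186 -0.26624589] 0.03448438650914499
(array([-0.0103,  0.0007,  0.0024]), array([0.0023, 0.0047, 0.0048]))
```

View pics/t2.png

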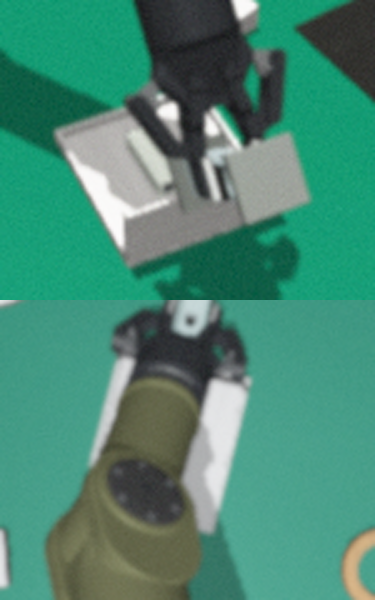

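The scene crop shows the standoff lying in the tray at crop (150,155), so it came free after the taps. I'll now take the tube back to its mat.

```bash
python3 - <<'E'
from h import *
p,q=tap(40,.09); print(move(p+[0,0,.04],q))
print(move([.5197,.3148,.26],R.from_euler('xyz',[np.pi,0,3.029])))
E
```

```text
(array([-0.2998, -0.0003, -0.0732]), array([0.0023, 0.0047, 0.0048]))
(array([ 0.0799,  0.6956, -0.0964]), array([-0.0545,  0.8924, -0.1447]))
```

Request:
servo_tool(turn=[[0,0,0],[0,0,0],[0,0.1,-0.02],[-0.01,0.3,-0.05],[-0.03,0.5,-0.08],[-0.04,0.7,-0.11],[-0.05,0.89,-0.145],[-0.0545,0.892,-0.145],[-0.0545,0.892,-0.145],[-0.0545,0.892,-0.145]], delta_pos=[[-0.15,0,-0.03],[-0.25,0,-0.1],[-0.22,0.1,-0.15],[-0.16,0.22,-0.16],[-0.11,0.35,-0.16],[-0.06,0.48,-0.15],[0,0.6,-0.14],[0.05,0.696,-0.13],[0.08,0.696,-0.097],[0.08,0.696,-0.097]], jaw=[0,0,0,0,0,0,0,0,0,0])

```text
time: 8.72
tcp_pos: [0.5189, 0.3131, 0.2569]
tcp_rot: [-3.139, -0.008, 3.027]
contact_force: [-0.3, -0.3, -0.9]
width: 0.0351
finger_force: 92.6
```

```bash
python3 - <<'E'
from h import *
s=r.state();print(s['time'],s['tcp_pos'],s['tcp_rot'],s['joint_positions'],s['contact_force'],s['width'])
c=shot('top');np.savez('top1.npz',**c);c2=shot('scene');np.savez('scene1.npz',**c2)
x=c['pixels'][160:270,170:360,::-1]; y=c2['pixels'][70:240,260:480,::-1]
cv2.imwrite('pics/t3.png',np.vstack([cv2.resize(x,(520,300),interpolation=2),cv2.resize(y,(520,300),interpolation=2)]))
print(move([.5197,.3148,.188],R.from_euler('xyz',[np.pi,0,3.029])))
E
```

```text
8.725 [0.51894164 0.31305236 0.25687803] [-3.1393969  -0.00820541  3.02651614] [ 0.28168928  0.64030661 -1.15545832  1.69941804  0.61387813  1.22724243
  0.43193489] [-0.26746044 -0.25179661 -0.87134418] 0.03508964040544476
(array([0.0011, 0.0058, 0.177 ]), array([-0.0006, -0.0064, -0.0066]))
```

View pics/t3.png

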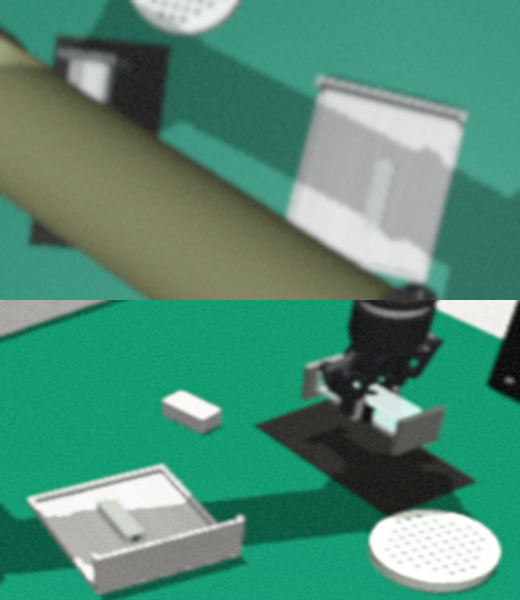

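The standoff lies in the tray at about (380,190) in the top crop, along the tray's length. The tube is held level over its mat. I'll lower it.

Request:
servo_tool(turn=[[0,-0.006,-0.006],[0,-0.006,-0.006],[0,-0.006,-0.006],[0,-0.006,-0.006]], delta_pos=[[0,0.004,0.08],[0,0.005,0.14],[0,0.005,0.172],[0,0.005,0.174]], jaw=[0,0,0,0])

```text
time: 9.32
tcp_pos: [0.5205, 0.3151, 0.1896]
tcp_rot: [3.142, 0.0, 3.029]
contact_force: [0.6, -1.2, 1.3]
width: 0.0347
finger_force: 93.6
```

```bash
python3 - <<'E'
from h import *
s=r.state();print(s['time'],s['tcp_pos'],s['tcp_rot'],s['contact_force'])
import m2 as m
c=dict(np.load('top1.npz'));P=pts(c)
d=c['depth']; v,u=np.mgrid[0:400,0:640]
t=np.array([.4796,.0388]);e=np.array([np.cos(-.236),np.sin(-.236)])
a=(P[...,:2]-t)@e; b=(P[...,:2]-t)@[-e[1],e[0]]
k=(abs(a)<.072)&(abs(b)<.068)&(P[...,2]>.015)&(P[...,2]<.05)
k=cv2.morphologyEx(k.astype(np.uint8),cv2.MORPH_OPEN,np.ones((2,2)))>0
n,l,st,ce=cv2.connectedComponentsWithStats(k.astype(np.uint8)); i=1+st[1:,4].argmax();k=l==i
q=P[k];print(k.sum(),st[i],np.percentile(q[:,2],[10,50,90]),cv2.minAreaRect((q[:,:2]*1000).astype(np.float32)),q.mean(0))
c=dict(np.load('scene1.npz'));P=pts(c)
a=(P[...,:2]-t)@e; b=(P[...,:2]-t)@[-e[1],e[0]]
k=(abs(a)<.072)&(abs(b)<.065)&(P[...,2]>.019)&(P[...,2]<.03)
q=P[k];print(k.sum(),np.percentile(q[:,2],[10,50,90]),cv2.minAreaRect((q[:,:2]*1000).astype(np.float32)),np.median(q,0))
E
```

```text
9.325 [0.52048398 0.31513602 0.18961486] [3.14154088e+00 9.17769835e-05 3.02876955e+00] [ 0.60410461 -1.18575205  1.27050923]
catch [[0.51923703 0.31207506]]
far flange L,R [[0.59368305 0.33230584]] [[0.58765268 0.27527406]] near [[0.45272585 0.34847643]] [[0.44639382 0.29188887]]
nest c corners z.034 [array([[ 0.5508735 , -0.24349099]]), array([[ 0.54698652, -0.34401286]]), array([[ 0.50480056, -0.23948642]]), array([[ 0.50234662, -0.34177399]])]
edge 81 0.06968407478313685 ((560.5621337890625, 19.39244842529297), (149.04669189453125, 8.02127456665039), 76.73143005371094)
barA [ 0.606 -0.298  0.046]
ribA [ 0.608 -0.281  0.021]
ribC [ 0.528 -0.298  0.024]
blockC [ 0.543 -0.254  0.037]
barB [ 0.446 -0.287  0.05 ]
edge 225 ((558.6441650390625, 19.287879943847656), (150.52239990234375, 12.514877319335938), 75.52831268310547)
bars 650 ((526.0759887695312, -293.9263916015625), (20.78278350830078, 232.57366943359375), 87.68963623046875)
183 [303 219  13  25 183] [0.00396377 0.02374853 0.0267907 ] ((445.44122314453125, 26.589384078979492), (109.3919677734375, 42.3572998046875), 9.15930461883545) [0.4668     0.02966643 0.02664222]
217 [0.02107389 0.02333229 0.02533974] ((469.4635925292969, 33.54523468017578), (21.784650802612305, 71.55406188964844), 77.88849639892578) [0.46986109 0.0325899  0.02333229]
```

Request:
servo_tool(turn=[[0,0,0],[0,0,0],[0,0,0],[0,0,0],[0,0,0],[0,0,0],[0,0,0],[0,0,0]], delta_pos=[[0,0,0.003],[0,0,0.003],[0,0,0.003],[0,0,0.003],[0,0,0.003],[0,0,-0.1],[0,0,-0.25],[0,0,-0.3]], jaw=[0.5,0.6,0.8,1,1,1,1,1])

```text
time: 10.32
tcp_pos: [0.52, 0.3169, 0.3128]
tcp_rot: [3.138, 0.003, 3.031]
contact_force: [0.8, -0.8, -1.1]
width: 0.0854
finger_force: 0.0
```

```bash
python3 - <<'E'
from h import *
s=r.state();print(s['time'],s['tcp_pos'],s['tcp_rot'],s['joint_positions'])
print(move([.468,.032,.27],R.from_euler('xyz',[np.pi,0,np.pi-.211])))
E
```

```text
10.325 [0.51995465 0.31686507 0.31282881] [3.13770923 0.00338651 3.03057157] [ 0.3065899   0.58881693 -1.20423558  1.645463    0.56824925  1.30223589
  0.46336473]
(array([ 0.0505, -0.7226,  0.1041]), array([0.0052, 0.0041, 0.1273]))
```

Request:
servo_tool(turn=[[0,0,0.03],[0,0,0.06],[0,0,0.1],[0,0,0.127],[0,0,0.127],[0,0,0.127],[0,0,0.127]], delta_pos=[[0.01,-0.15,0],[0.02,-0.3,0.05],[0.03,-0.45,0.1],[0.04,-0.6,0.104],[0.05,-0.722,0.104],[0.0505,-0.722,0.104],[0.0505,-0.722,0.104]], jaw=[0.7,0.6,0.6,0.6,0.6,0.6,0.6], force=60)

```text
time: 11.2
tcp_pos: [0.4673, 0.0311, 0.2672]
tcp_rot: [3.141, -0.001, 2.93]
contact_force: [-0.4, 0.3, 0.2]
width: 0.0512
finger_force: 0.0
```

```bash
python3 - <<'E'
from h import *
s=r.state();print(s['time'],s['tcp_pos'],s['tcp_rot'],s['joint_positions'],s['width'])
c=shot('scene');np.savez('scene2.npz',**c);P=pts(c)
c2=shot('top')
cv2.imwrite('pics/t4.png',np.vstack([cv2.resize(c['pixels'][70:240,260:480,::-1],(520,300),interpolation=2),cv2.resize(c2['pixels'][160:270,170:360,::-1],(520,300),interpolation=2)]))
t=np.array([.4796,.0388]);e=np.array([np.cos(-.236),np.sin(-.236)])
a=(P[...,:2]-t)@e; b=(P[...,:2]-t)@[-e[1],e[0]]
k=(abs(a)<.072)&(abs(b)<.065)&(P[...,2]>.019)&(P[...,2]<.03)
q=P[k];print(k.sum(),cv2.minAreaRect((q[:,:2]*1000).astype(np.float32)))
print(move([.4685,.0325,.181],R.from_euler('xyz',[np.pi,0,np.pi-.211])))
E
```

```text
11.2 [0.46732679 0.03108504 0.26720905] [ 3.14110884e+00 -6.80169120e-04  2.92990854e+00] [ 1.11744425  0.28965099 -1.35184752  2.01748174  0.32046501  1.08187459
  0.97914331] 0.05118709439106735
217 ((468.051513671875, 33.04798889160156), (21.47654914855957, 73.17890167236328), 77.24502563476562)
(array([-2.70e-03,  2.00e-04,  2.16e-01]), array([ 0.0016, -0.0008,  0.0034]))
```

View pics/t4.png

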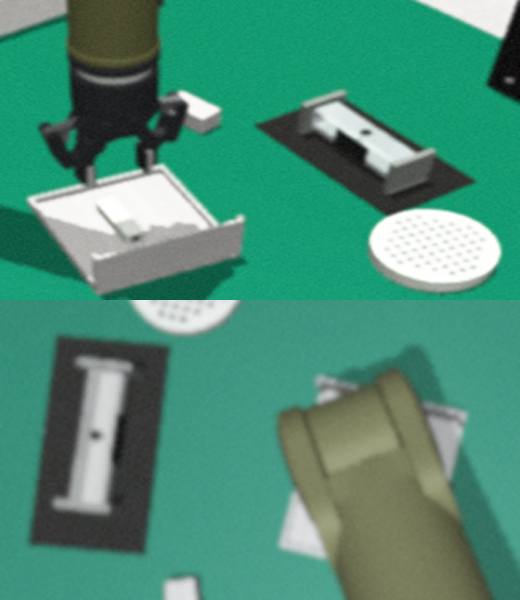

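The tube is back on its mat, and the open fingers straddle the standoff. Next I descend and grip it.

Request:
servo_tool(turn=[[0,0,0],[0,0,0],[0,0,0],[0,0,0],[0,0,0],[0,0,0],[0,0,0],[0,0,0]], delta_pos=[[0,0,0.1],[-0.002,0,0.18],[-0.002,0,0.216],[-0.002,0,0.216],[-0.002,0,0.216],[-0.002,0,0.216],[-0.002,0,0.216],[-0.002,0,0.216]], jaw=[0.6,0.6,0.6,0.6,0.3,0.1,0,0], force=60)

```text
time: 12.3
tcp_pos: [0.469, 0.0309, 0.1822]
tcp_rot: [3.141, 0.002, 2.93]
contact_force: [-0.9, 0.2, 6.7]
width: 0.0187
finger_force: 59.6
```

Request:
servo_tool(turn=[[0,0,0],[0,0,0],[0,0,0.24],[0,0,0.48],[0,0,0.72],[0,0,0.9],[0,0,0.9]], delta_pos=[[0,0,-0.12],[0,0,-0.25],[-0.02,-0.1,-0.3],[-0.05,-0.2,-0.3],[-0.1,-0.3,-0.3],[-0.15,-0.4,-0.3],[-0.15,-0.4,-0.3]], jaw=[0,0,0,0,0,0,0])

```text
time: 13.18
tcp_pos: [0.4933, -0.1426, 0.3007]
tcp_rot: [-3.141, -0.0, 2.216]
contact_force: [-1.3, 0.3, -0.9]
width: 0.0186
finger_force: 59.1
```

```bash
python3 - <<'E'
from h import *
s=r.state();print(s['time'],s['tcp_pos'],s['tcp_rot'],s['joint_positions'],s['width'])
print(move([.526,-.292,.27],R.from_euler('xyz',[np.pi,0,1.529])))
E
```

```text
13.175 [ 0.49334733 -0.14262653  0.30071777] [-3.14134406e+00 -2.01114286e-04  2.21622003e+00] [ 1.23633931  0.27325766 -1.12203495  1.88565072  0.26977591  1.14919333
  0.66192295] 0.018647682965100068
(array([-0.3474, -0.1594,  0.0768]), array([-4.00e-04, -1.00e-04,  8.75e-01]))
```

Request:
servo_tool(turn=[[0,0,0.22],[0,0,0.44],[0,0,0.66],[0,0,0.875],[0,0,0.875],[0,0,0.875]], delta_pos=[[-0.1,-0.05,0],[-0.2,-0.1,0.03],[-0.3,-0.13,0.05],[-0.347,-0.159,0.05],[-0.347,-0.159,0.05],[-0.347,-0.159,0.05]], jaw=[0,0,0,0,0,0])

```text
time: 13.92
tcp_pos: [0.5273, -0.2851, 0.2809]
tcp_rot: [-3.141, -0.001, 1.542]
contact_force: [-0.2, 1.3, -0.9]
width: 0.0184
finger_force: 59.1
```

```bash
cat > fit.py <<'E'
from h import *
s=r.state();print(s['time'],s['tcp_pos'],s['tcp_rot'],s['joint_positions'])
c=shot('scene');c2=shot('top');P=pts(c)
cv2.imwrite('pics/%d.png'%(1000*s['time']),np.hstack([cv2.resize(c['pixels'][210:360,130:280,::-1],(400,400),interpolation=2),cv2.resize(c2['pixels'][150:270,380:500,::-1],(400,400),interpolation=2)]))
zb=s['tcp_pos'][2]-.148-.02
b=(P[...,0]>.4)&(P[...,0]<.65)&(P[...,1]<-.2)&(P[...,1]>-.38)
for n,z0,z1 in(('top of bar',zb+.014,zb+.024),('bars',.040,.048),('walls',.029,.0375)):
    q=P[b&(P[...,2]>z0)&(P[...,2]<z1)]
    if n=='walls': q=q[abs(q[:,0]-.526)<.035]
    if len(q)>5: print(n,len(q),cv2.minAreaRect((q[:,:2]*1000).astype(np.float32)),np.median(q,0))
print(move([.526,-.292,.202],R.from_euler('xyz',[np.pi,0,1.529])))
E
python3 fit.py; ls -t pics|head -1; cd pics; cp $(ls -t|head -1) fit1.png
```

```text
13.925 [ 0.52731252 -0.28508799  0.28094584] [-3.14104503e+00 -1.47433241e-03  1.54153212e+00] [ 1.14627254  0.43819502 -0.86105005  1.7037762   0.35628655  1.16646593
  0.15959695]
top of bar 33 ((532.5941162109375, -287.6669006347656), (19.84027671813965, 37.60321044921875), 83.71186828613281) [ 0.54126283 -0.29282452  0.12981552]
bars 547 ((526.1900634765625, -293.7991027832031), (20.401926040649414, 231.81167602539062), 87.68235778808594) [ 0.58948042 -0.29507948  0.04352039]
walls 263 ((525.7640991210938, -292.7028503417969), (96.38194274902344, 43.09403991699219), 86.55752563476562) [ 0.52740202 -0.32226599  0.03325606]
(array([-0.0173, -0.0027,  0.1976]), array([-0.0006, -0.0011,  0.0151]))
13925.png
```

View pics/fit1.png

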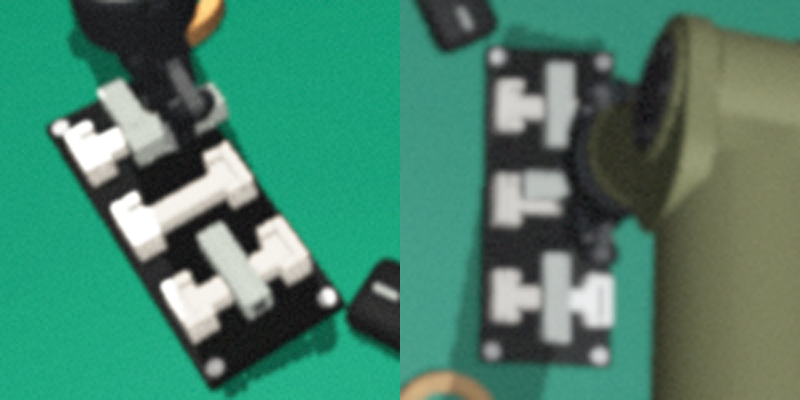

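The view shows the bar held crosswise over the middle nest, with its +y end visible at (545,185). I'll check how it sits along the fingers.

```bash
python3 - <<'E'
from h import *
s=r.state();print(s['tcp_pos'],s['tcp_rot'])
c=shot('top');P=pts(c)
k=(P[...,2]>.105)&(P[...,2]<.14)&(abs(P[...,0]-.527)<.03)&(P[...,1]>-.30)&(P[...,1]<-.23)
q=P[k];print(len(q),q.mean(0),q.min(0),q.max(0),cv2.minAreaRect((q[:,:2]*1000).astype(np.float32)))
v,u=np.nonzero(k); print(u.min(),u.max(),v.min(),v.max())
g=cv2.cvtColor(c['pixels'],cv2.COLOR_RGB2GRAY); print(g[205,408:426],g[198:214,421])
K,T=c['K'],c['world_from_camera']
for a in((416.5,205.5),(417.5,205.5)):
    d=T[:3,:3]@[(a[0]-K[0,2])/K[0,0],(a[1]-K[1,2])/K[1,1],1]; print((T[:3,3]+d*((.123-T[2,3])/d[2])).round(4))
print(move([.526,-.293,.202],R.from_euler('xyz',[np.pi,0,1.525])))
E
```

```text
[ 0.52733511 -0.28517173  0.28105049] [-3.14115959e+00 -8.39665328e-04  1.54082895e+00]
132 [ 0.52894837 -0.26469584  0.12142964] [ 0.50710308 -0.28422484  0.1052017 ] [ 0.54680148 -0.2488227   0.13917976] ((525.5831298828125, -265.478515625), (40.20289611816406, 33.992454528808594), 5.194550514221191)
416 431 199 214
[138 175 196 197 193 195 192 175 141 154 181 190 192 193 191 191 189 189] [ 41  41  83 131 168 185 188 193 191 190 185 179 189 204 200 173]
[ 0.5286 -0.2473  0.123 ]
[ 0.5286 -0.2499  0.123 ]
(array([-0.019 , -0.0026,  0.1976]), array([-0.0005, -0.0008,  0.0192]))
```

Request:
servo_tool(turn=[[0,0,0.019],[0,0,0.019],[0,0,0.019]], delta_pos=[[-0.019,-0.003,0.05],[-0.019,-0.003,0.11],[-0.019,-0.003,0.11]], jaw=[0,0,0])

```text
time: 14.45
tcp_pos: [0.5241, -0.2947, 0.2336]
tcp_rot: [-3.136, -0.003, 1.521]
contact_force: [-0.6, 0.7, -0.7]
width: 0.0186
finger_force: 59.1
```

```bash
python3 - <<'E'
from h import *
s=r.state();print(s['tcp_pos'],s['tcp_rot'],s['contact_force'])
print(move([.526,-.293,.202],R.from_euler('xyz',[np.pi,0,1.525])))
E
```

```text
[ 0.52411825 -0.29465308  0.23363642] [-3.13618164e+00 -3.06985633e-03  1.52128157e+00] [-0.63228542  0.7079452  -0.74426185]
(array([0.0041, 0.0049, 0.0791]), array([-0.0069, -0.0039, -0.0047]))
```

Request:
servo_tool(turn=[[-0.004,-0.003,-0.004],[-0.004,-0.003,-0.004],[-0.004,-0.003,-0.004],[-0.004,-0.003,-0.004]], delta_pos=[[0.004,0.004,0.02],[0.004,0.004,0.05],[0.004,0.004,0.073],[0.004,0.004,0.078]], jaw=[0,0,0,0])

```text
time: 14.95
tcp_pos: [0.527, -0.2931, 0.2046]
tcp_rot: [3.14, 0.001, 1.525]
contact_force: [-0.4, -0.1, -0.6]
width: 0.0185
finger_force: 59.1
```

```bash
python3 - <<'E'
from h import *
s=r.state();print(s['tcp_pos'],s['tcp_rot'],s['contact_force'])
E
```

```text
[ 0.52699401 -0.29307127  0.20456185] [3.14032643e+00 1.17629803e-03 1.52461806e+00] [-0.38448161 -0.07761034 -0.60223957]
```

Request:
servo_tool(turn=[[0,0,0],[0,0,0],[0,0,0]], delta_pos=[[0,0,0.004],[0,0,0.006],[0,0,0.006]], jaw=[0,0,0])

```text
time: 15.32
tcp_pos: [0.5274, -0.2932, 0.2033]
tcp_rot: [3.139, 0.002, 1.525]
contact_force: [-0.2, -0.2, -0.8]
width: 0.0185
finger_force: 59.1
```

Request:
servo_tool(turn=[[0,0,0],[0,0,0],[0,0,0],[0,0,0],[0,0,0],[0,0,0],[0,0,0],[0,0,0]], delta_pos=[[0,0,0.003],[0,0,0.003],[0,0,0.003],[0,0,0.003],[0,0,0.003],[0,0,-0.05],[0,0,-0.18],[0,0,-0.3]], jaw=[0,0.25,0.33,0.4,0.4,0.4,0.4,0.4])

```text
time: 16.32
tcp_pos: [0.5272, -0.2926, 0.326]
tcp_rot: [3.138, 0.002, 1.525]
contact_force: [1.0, -1.2, 0.0]
width: 0.0344
finger_force: 0.0
```

Request:
servo_tool(turn=[[0,0,0],[0,0,0],[0,0,0],[0,0,0],[0,0,0],[0,0,0]], delta_pos=[[0.15,0,-0.1],[0.3,0,-0.15],[0.45,0,-0.15],[0.55,0,-0.15],[0.55,0,-0.15],[0.55,0,-0.15]], jaw=[0.4,0.4,0.4,0.4,0.4,0.4])

```text
time: 17.08
tcp_pos: [0.5371, -0.0734, 0.3836]
tcp_rot: [3.138, 0.003, 1.525]
contact_force: [-0.3, -0.7, 0.5]
width: 0.0341
finger_force: 0.0
```

```bash
python3 - <<'E'
from h import *
s=r.state();print(s['tcp_pos'],s['width'])
c=shot('scene');c2=shot('top')
cv2.imwrite('pics/end.png',np.hstack([cv2.resize(c['pixels'][210:360,130:280,::-1],(400,400),interpolation=2),cv2.resize(c2['pixels'][150:270,380:500,::-1],(400,400),interpolation=2)]))
for C in(c,c2):
    P=pts(C); q=P[(abs(P[...,0]-.526)<.025)&(abs(P[...,1]+.293)<.05)&(P[...,2]>.0395)&(P[...,2]<.06)]
    print(len(q),np.percentile(q[:,2],[5,50,95]).round(4),cv2.minAreaRect((q[:,:2]*1000).astype(np.float32)))
    for y in(-.32,-.293,-.266):
        k=q[abs(q[:,1]-y)<.01]; print(np.median(k[:,2]).round(4))
E
```

```text
[ 0.53708648 -0.073382    0.3835815 ] 0.034065470666974365
345 [0.0406 0.0433 0.0459] ((529.2189331054688, -292.3591613769531), (70.18135833740234, 24.301738739013672), 84.96661376953125)
0.0433
0.0432
0.0432
185 [0.0412 0.0443 0.048 ] ((530.83935546875, -296.6972351074219), (78.14163208007812, 20.0845947265625), 87.35385131835938)
0.0441
0.0437
0.0441
```

View pics/end.png

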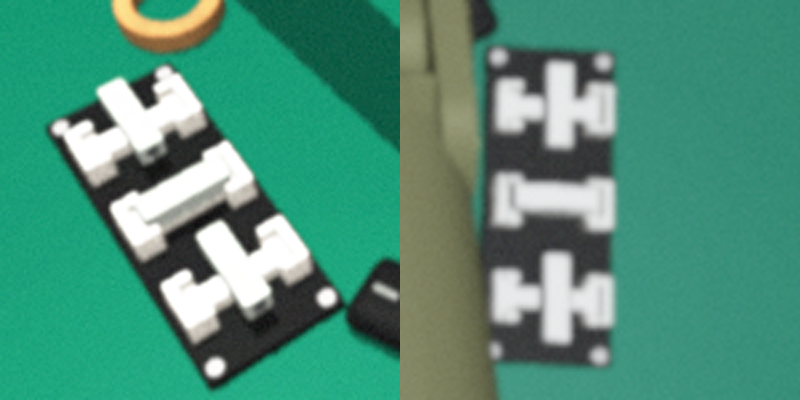

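The standoff lies level in the middle nest's pocket along its length, with its top at 44 mm, the right height for fully home. The stored bars are untouched and the robot is clear.

```bash
python3 -c "
from workcell import r
print(r.close_job())"
```

```text
the job is handed in; nothing more can be done
None
```

The standoff came free after the taps and now lies flat and fully home in the empty middle nest, the tube is back on its mat, and the job was handed in at about 17 s of the 51 s allowed.

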